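# Hold the handheld microscope over the camera module

## Task

Lift the handheld microscope up off its hook and carry it over the bottles and the parts bin to the foam tray, to inspect the camera module, the one with the round lens barrel. Hold it upright and still, centred over that lens with its lower rim about 15 mm above it, and turned so that the broad faces of its handle run parallel to the module's long sides, either way round. Let it touch nothing on the way or in the tray, leave everything else where it is, and finish there while still holding it.

Things in the scene. Friction and masses are not known exactly. Their poses are not given: they have to be found in the camera images.
- microscope: Handheld digital microscope, 160 mm tall, 0.11-0.22 kg, upright, lens end down. Origin: centre of its lower rim, z up its axis. Round barrel (28 mm diameter) to 44 mm, neck (24 mm) to 70 mm, shoulder collar 30 (x) by 50 (y) mm to 76 mm by which it hangs, then a flat grey handle 26 mm thick (x), 44 mm wide (y) to 160 mm, its broad faces looking along x. Grip the handle 120 mm above the origin.
- hook_stand: Fixed steel stand; origin on the table under the hook, front -x. Foot 115 x 105 mm. Two level prongs at y = +-20 mm (gap 34 mm), tops 135 mm up; tips 32 mm in front turn up 12 mm; post behind (x over 37 mm), no higher. The microscope's neck hangs between the prongs, collar on them, yaw within 3 degrees of the stand's; it lifts straight up freely (rim 70 mm up to clear).
- camera_module: The target: a black module 40 (x) by 64 (y) by 8 mm lying loose in a pocket of the foam tray, with one round steel lens barrel, 26 mm in diameter and 7 mm high with a dark centre, towards one end of it. Origin at the centre of its underside, z up, long sides along y. The only one with a round barrel; it may lie in any of three pockets.
- camera_lens (a point): Centre of the top of the camera module's round lens barrel, 15 mm above the module's underside and 15 mm from its middle along its +y; axes as the module's. It lies 1 mm below the tray's top face.
- shield_module: Bystander in another pocket: black module 40 x 64 x 8 mm with a rectangular steel can 26 x 34 mm, 4 mm high, on it. Origin at the centre of its underside.
- battery_pack: Bystander in another pocket: plain flat black pack 40 x 64 x 8 mm with a grey sheet on top. Origin at the centre of its underside.
- foam_tray: Fixed pink foam tray on top of another, 200 (x) by 240 (y) mm, together 53 mm high; origin on the table under its centre. Four pockets, 56 (x) by 80 (y) mm and 16 mm deep, centred at x = +-40, y = +-52 mm; one is empty.
- bottle_a: Bystander between hook and tray: square white alcohol dispenser 54 x 54 mm with a steel pump cap, closed lid, 122 mm tall. Origin at the centre of its underside.
- bottle_b: Bystander beside it: the same dispenser with its lid flipped open, 150 mm tall over the lid. Origin at the centre of its underside.
- parts_bin: Bystander between hook and tray: blue plastic bin 148 (x) by 96 (y) by 60 mm full of small parts. Origin at the centre of its underside.
- screwdriver: Bystander: blue screwdriver 170 mm long lying on the table far from the robot. Origin under its middle.
- screw_dish: Bystander: small round aluminium dish 72 mm in diameter, 16 mm high. Origin at the centre of its underside.
- tape_roll: Bystander: roll of amber tape 90 mm in diameter, 24 mm high, lying flat. Origin at the centre of its underside.
- tweezers: Bystander: steel tweezers 120 mm long lying on the table far from the robot. Origin under its middle.
Not all that is in view belongs to the job. What is shaped like the camera_module but blue or red is not meant. What is meant by the microscope is not blue, and is the larger of those in its own colour.

How it is judged:
By the outcome, as a careful person would: the job done as asked, in the order asked, and still so for the second after the job is handed in, while the arm keeps its last pose, push and grip.
It also fails if it takes over 40 s, if anything falls off the work surface, if the arm or the gripper's body presses on something with over 40 N, if the wrist force passes 120 N, or if a joint passes its speed limit or range.

## Robot

A 6-joint arm with a two-finger parallel gripper is mounted at the origin on the work surface. World frame = base frame: x ahead of the robot, y to its left, z up, the work surface at z = 0. Lengths are in m, angles in rad, forces in N, time in s.
With the tool pointing down it reaches from about 0.4 to 0.925 m from the base axis. Payload 3.4 kg.
Tool frame: the origin (TCP) lies midway between the tips of the shut fingers; the grasp point (between the pads) lies 19 mm behind it; z points along the fingers, x is the direction in which the jaws open and shut, and the axes are right-handed (so a half turn about z gives the same grasp; the last joint's range is limited). The gripper opens to 85 mm and grips with 20 to 120 N. Pads are 22 mm wide; open, the fingers measure 114 mm over their backs; the gripper's body (76 mm by 85 mm) begins 54 mm behind the grasp point. The pads swing forward as they close: fully open they stand 13 mm farther back than shut.
Start: joints at [-1.214, 0.307, 1.506, -0, 1.328, -0.073], TCP at [0.24, -0.523, 0.231] pointing down, gripper open.
Joint ranges: [-3.12, 3.12], [-1.05, 2.28], [0.14, 2.33], [-1.42, 4.57], [0.1, 2.73], [-2.68, 2.68]. Speed limits (rad/s): [2.57, 2.57, 3.14, 3.14, 3.14, 3.14].

## Interface

Orientations are given as a 3x3 rotation matrix whose columns are the frame's x, y, z axes.
In Python, from workcell import * gives the robot as it stands.
- The arm moves only by the tool arm_command, never from a script. Its argument "deltas" is a list of rows, each a list of 7 numbers: the shift along the world's x, y, z in m, then the turn, a rotation vector about the world's x, y, z in degrees, then the finger opening in m, from 0 to 0.0854. In form: [[x, y, z, ax, ay, az, claw], ...]. A call has 1 to 12 rows; each row shifts and turns the pose as measured when the row begins; what a row does not reach is not made up. A row lasts 1/10 s, in which the tool goes at most 50 mm and 8.59 degrees, less where a joint would pass 70% of its speed; a pose out of reach is approached as far as the arm can. A call with a gripper value outside its range is refused whole. The fingers move at their own pace and stop on an object; the grip force is fixed at half the most. Time passes only in rows, so rows that do not move let the fingers close. It gives the time, the measured TCP pose, the force and the opening at its end, in the units of the state.
- state(): the state, without advancing time (a new reading comes with each control period).
- read_camera(name): name is "scene" or "top" or "wrist"; returns the picture (420x560x3 uint8, red, green, blue); there is no depth.
- get_calibration(name): a dict with "fx", "fy", "cx", "cy" (pixels), "origin" and "attitude" of the camera in the world; the wrist camera has in their place "tool_from_camera" (4x4, takes a point from camera to tool coordinates, whose origin is the TCP and whose axes are the tool frame's). Camera axes: x right, y up, looking along -z (the intrinsics and any distortion apply to the point x, -y, -z); pixel columns grow to the right and rows downward; lengths in m; the calibration is good to about 2 mm. A picture is of the moment at which its call begins: read the wrist's pose just before it. get_calibration takes no time and is no camera call.
- job_done(): hands the job in, once; it reports no verdict.
The state is a dict: "clock": time; "q": joint angles; "qd": joint speeds; "tau": joint torques, N m; "tcp_pos": TCP position; "tcp_rot": TCP orientation; "ft_force": force on the tool from outside, world axes, zero at the start; "moment": the same for the moment, N m; "gripper_width": finger opening in m.
Only numpy, scipy, OpenCV 4.12 (cv2) and the standard library are available. Lean on these libraries where they do the work, as an engineer would, in place of code of your own. Each camera call takes 0.05 s, during which the arm holds its last target.

## Working session

There is one attempt and no reset: what is moved stays moved. The work goes in short steps, Python scripts to look and compute and a tool call to move; the robot and the scene stay as the last step left them, time stands still between calls to the robot, and variables do not carry over. Pictures are saved under pics/ and viewed, and the job is handed in when it is done.

Besides the shell and the picture viewer there is one more tool, called after "Call:" by a JSON object that holds its "op" and its "data". arm_command: Moves the arm, as the interface text tells. Its arguments: {"type":"object","properties":{"deltas":{"type":"array"}},"required":["deltas"]}

```bash
mkdir -p pics; ls; python3 - <<'E'
from workcell import *
import cv2
s=state();print(s)
for n in("scene","top","wrist"):
    im=read_camera(n);cv2.imwrite(f"pics/{n}0.png",im[:,:,::-1]);print(n,get_calibration(n))
E
```

```text
pics
{'clock': 0.0, 'q': array([-1.21452343e+00,  3.07543483e-01,  1.50767060e+00,  3.20266478e-06,
        1.32833584e+00, -7.34911901e-02]), 'qd': array([-0.00078825, -0.00023384,  0.0001159 ,  0.00030453,  0.00083903,
        0.00148461]), 'tau': array([-8.74665948e-04, -4.57556570e+01, -2.51916808e+01, -9.93012009e-05,
        1.30849052e-02, -7.38531071e-06]), 'tcp_pos': array([ 0.23932502, -0.52208599,  0.23039895]), 'tcp_rot': array([[ 4.16654986e-01, -9.09064442e-01, -6.79749949e-04],
       [-9.09062601e-01, -4.16655515e-01,  1.83544426e-03],
       [-1.95175868e-03, -1.46811747e-04, -9.99998085e-01]]), 'ft_force': array([ 0.71049788,  0.03482485, -0.43244588]), 'moment': array([ 0.03197481,  0.00353361, -0.03072049]), 'gripper_width': 0.08526746877890191}
scene {'fx': 432.8519613229276, 'fy': 432.8519613229276, 'cx': 282.02289028836424, 'cy': 207.65466911427617, 'origin': array([ 1.17007518, -0.74277925,  0.82560374]), 'attitude': array([[ 0.74671582, -0.40190776,  0.52998645],
       [ 0.66508843,  0.46138564, -0.58718027],
       [-0.00853583,  0.79094465,  0.61182816]])}
top {'fx': 460.64859673088324, 'fy': 460.64859673088324, 'cx': 278.9699169297809, 'cy': 210.672107266228, 'origin': array([ 0.26785164, -0.04037441,  1.33826079]), 'attitude': array([[-0.08673927,  0.9691282 , -0.23079608],
       [-0.99622277, -0.08532289,  0.01613034],
       [-0.00405983,  0.23132345,  0.97286843]])}
wrist {'fx': 301.1478375488614, 'fy': 301.1478375488614, 'cx': 283.12617325668407, 'cy': 210.20428656729297, 'tool_from_camera': array([[ 9.99999814e-01, -5.74382351e-04, -2.05574428e-04,
        -5.87718746e-04],
       [-6.09943623e-04, -9.47975679e-01, -3.18342173e-01,
        -8.18866363e-02],
       [-1.20294323e-05,  3.18342239e-01, -9.47975853e-01,
        -1.43476897e-01],
       [ 0.00000000e+00,  0.00000000e+00,  0.00000000e+00,
         1.00000000e+00]])}
```

View pics/scene0.png

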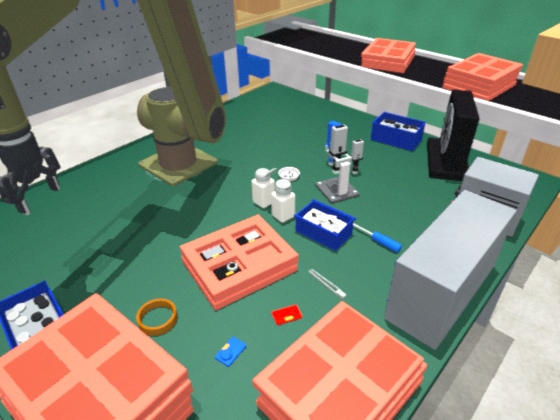

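View pics/top0.png

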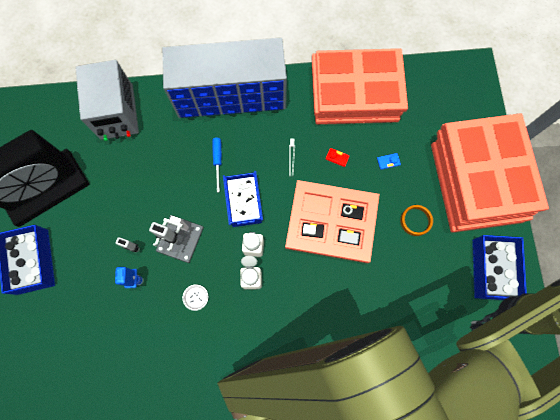

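View pics/wrist0.png

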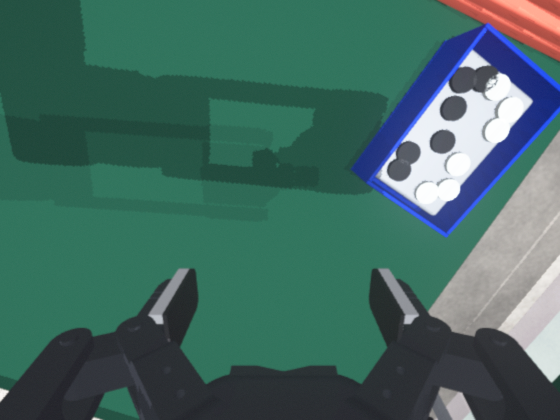

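```bash
python3 - <<'E'
import cv2,numpy as np
a=cv2.imread("pics/top0.png");b=cv2.imread("pics/scene0.png")
def c(im,x0,y0,w,h,W,H):return cv2.resize(im[y0:y0+h,x0:x0+w],(W,H),interpolation=cv2.INTER_CUBIC)
o=np.vstack([np.hstack([c(a,105,205,100,75,400,300),c(a,280,175,100,75,400,300)]),np.hstack([c(b,310,110,80,100*3//5+30,400,300),c(b,180,215,120,90,400,300)])])
cv2.imwrite("pics/crops0.png",o)
E
```

```text
(no output)
```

View pics/crops0.png

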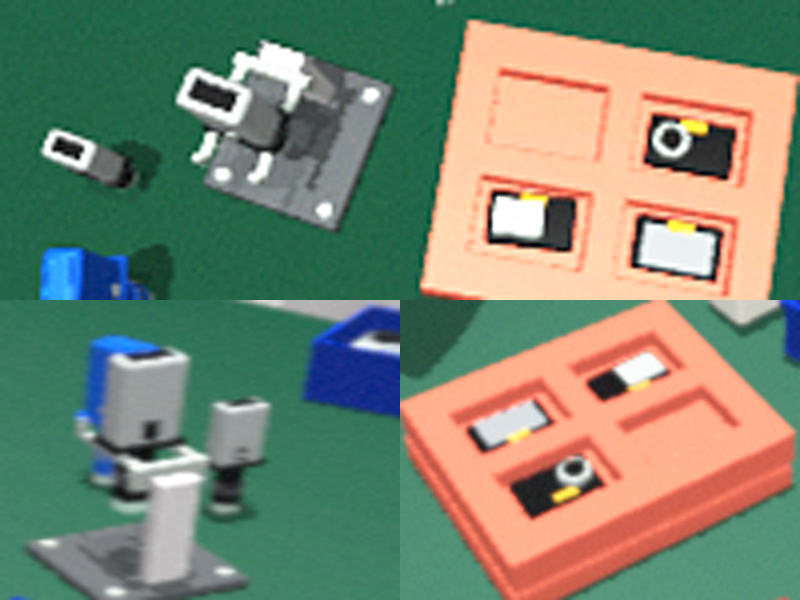

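```bash
cat > h.py <<'E'
import numpy as np,cv2
from workcell import *
def pose(name,st=None):
    c=get_calibration(name)
    if name=="wrist":
        T=np.eye(4);T[:3,:3]=st["tcp_rot"];T[:3,3]=st["tcp_pos"];M=T@c["tool_from_camera"];return c,M[:3,3],M[:3,:3]
    return c,np.array(c["origin"]),np.array(c["attitude"])
def ray(P,uv):
    c,o,R=P;u,v=uv;return o,R@np.array([(u-c["cx"])/c["fx"],-(v-c["cy"])/c["fy"],-1.])
def onz(P,uv,z):
    o,d=ray(P,uv);return o+d*(z-o[2])/d[2]
def proj(P,X):
    c,o,R=P;p=R.T@(np.array(X)-o);return np.array([c["cx"]-c["fx"]*p[0]/p[2],c["cy"]+c["fy"]*p[1]/p[2]])
E
python3 - <<'E'
from h import *
print(get_calibration("top").keys())
im=cv2.imread("pics/top0.png");P=pose("top")
def mask(x0,y0,x1,y1,lo,hi=256):
    g=im[y0:y1,x0:x1];m=((g.min(2)>=lo)&(g.max(2)-g.min(2)<40)).astype(np.uint8)
    return m
# microscope top rim
m=mask(145,218,172,238,170);n,l,s,c=cv2.connectedComponentsWithStats(m)
for i in range(1,n):
    if s[i,4]>8:print("w",s[i],c[i]+[145,218])
for r in m:print(''.join('.#'[v] for v in r))
# lens
m=mask(335,198,372,224,150);
for r in m:print(''.join('.#'[v] for v in r))
E
```

```text
dict_keys(['fx', 'fy', 'cx', 'cy', 'origin', 'attitude'])
w [  4   0  23  18 151] [160.88741722 226.39072848]
...................##....##
...................########
..................#########
...................########
........##........####.####
.......######.....###.....#
......###.######.####......
......###...########.......
......##.......######......
.....###..........#####....
.....##.............###....
....###............####....
....######.........###.....
......######.......###.....
........########..###......
...........##########......
.............#######.......
................####.......
...........................
...........................
.....................................
.....................................
.....................................
.....................................
.....................................
.....................................
.....................................
.....................................
..........######.....................
.........##...##.....................
.........##....##....................
........##......##...................
........##.....###...................
........###....##....................
.........####.###....................
..........######.....................
.....................................
.....................................
.....................................
.....................................
.....................................
.....................................
.....................................
.....................................
.....................................
.....................................
```

```bash
python3 - <<'E'
from h import *
P=pose("top")
q=np.array([[152.5,222],[148.7,229.7],[163.5,235],[167.8,227.5]])
w=np.array([onz(P,p,.225) for p in q]);print(w.round(4),w.mean(0).round(4))
e=[w[(i+1)%4]-w[i] for i in range(4)]
for v in e:print(np.hypot(*v[:2]).round(4),np.degrees(np.arctan2(v[1],v[0])).round(1))
print("lens",onz(P,(347.8,209.6),.052).round(4))
# screen: module, tray corners
im=cv2.imread("pics/top0.png").astype(int)
m=((im[:,:,2]>200)&(im[:,:,2]-im[:,:,0]>50)&(im[:,:,1]<215)).astype(np.uint8);m[:170]=0;m[:,:275]=0;m[:,390:]=0;m[275:]=0
m=cv2.morphologyEx(m,cv2.MORPH_OPEN,np.ones((3,3)));c=max(cv2.findContours(m,0,2)[0],key=cv2.contourArea)
r=cv2.boxPoints(cv2.minAreaRect(c));w=np.array([onz(P,p,.053) for p in r]);print(r,w.round(4),w.mean(0))
for i in range(4):
    v=w[(i+1)%4]-w[i];print(np.hypot(*v[:2]),np.degrees(np.arctan2(v[1],v[0])))
for n,p,z in(("ba",(252,243),.12),("bb",(250,277),.12),("bb lid",(249,262),.15),("bin",(243,199),.06)):print(n,onz(P,p,z))
Q=pose("scene")
print("scene proj mic top",proj(Q,[*( np.mean([onz(P,p,.225) for p in q],0))]),"lens",proj(Q,onz(P,(347.8,209.6),.052)))
E
```

```text
[[0.5307 0.2552 0.225 ]
 [0.5121 0.2649 0.225 ]
 [0.4956 0.229  0.225 ]
 [0.5135 0.2179 0.225 ]] [0.513  0.2417 0.225 ]
0.021 152.2
0.0396 -114.6
0.021 -31.9
0.0411 65.3
lens [ 0.5588 -0.2588  0.052 ]
[[285.13275 244.22978]
 [296.33368 179.26442]
 [381.02307 193.86604]
 [369.82214 258.83142]] [[ 0.4744 -0.0706  0.053 ]
 [ 0.6621 -0.1203  0.053 ]
 [ 0.5966 -0.3598  0.053 ]
 [ 0.4126 -0.3027  0.053 ]] [ 0.53641059 -0.21335019  0.053     ]
0.19416504482831434 -14.832796044515666
0.2483597900764215 -105.27518289773249
0.1927006703979349 162.7596078744413
0.24025756220672148 75.099687352842
ba [0.47465406 0.0189874  0.12      ]
bb [0.38497396 0.03084616 0.12      ]
bb lid [0.42073623 0.02888426 0.15      ]
bin [0.61446174 0.03830039 0.06      ]
scene proj mic top [338.65047296 126.26128871] lens [230.82769529 264.84424066]
```

The large grey microscope hanging on the stand, top (158,229), is the one meant. The blue one at (128,277) and the small grey one at (122,242) are ruled out by colour and size. The camera module is the black one with the round barrel, top (348,210). The blue and red look-alikes lie outside the tray, and the other two black ones have a can and a grey sheet. The crops confirm both choices. I'll go over the tray first and look with the wrist camera.

Call:
{"op": "arm_command", "data": {"deltas": [[0.02,0.025,0.012,0,0,4.2,0.085],[0.022,0.025,0.012,0,0,4.2,0.085],[0.022,0.025,0.012,0,0,4.2,0.085],[0.022,0.025,0.01,0,0,4.2,0.085],[0.022,0.025,0.01,0,0,4.2,0.085],[0.022,0.025,0.01,0,0,4.2,0.085],[0.022,0.025,0.01,0,0,4.2,0.085],[0.022,0.025,0.01,0,0,4.2,0.085],[0.022,0.025,0.01,0,0,4.2,0.085],[0.022,0.025,0.01,0,0,4.2,0.085],[0.022,0.025,0,0,0,4.2,0.085],[0.022,0.025,0,0,0,4.2,0.085]]}}

```text
clock: 1.35
tcp_pos: [0.505, -0.2112, 0.3361]
tcp_rot: [[0.973, -0.232, -0.009], [-0.232, -0.973, 0.001], [-0.009, 0.001, -1.0]]
ft_force: [-0.6, -0.4, 0.5]
gripper_width: 0.0851
```

Call:
{"op": "arm_command", "data": {"deltas": [[0,0,0,0,0,0,0.085],[0,0,0,0,0,0,0.085]]}}

```text
clock: 1.55
tcp_pos: [0.5073, -0.2075, 0.3355]
tcp_rot: [[0.974, -0.226, -0.009], [-0.226, -0.974, 0.003], [-0.009, -0.001, -1.0]]
ft_force: [-0.4, -1.3, 0.4]
gripper_width: 0.0851
```

```bash
python3 - <<'E'
from h import *
import pickle
s=state();im=read_camera("wrist");s2=state();print(s["qd"].round(3),s["tcp_pos"],s2["tcp_pos"])
pickle.dump(s,open("s1.pkl","wb"));cv2.imwrite("pics/wrist1.png",im[:,:,::-1])
P=pose("wrist",s);print(proj(P,[.5588,-.2588,.052]))
E
```

```text
[ 0.027  0.007 -0.004  0.021 -0.004 -0.001] [ 0.50732496 -0.20745955  0.33549889] [ 0.50725648 -0.20754347  0.3354596 ]
[327.15423062 195.95968705]
```

View pics/wrist1.png

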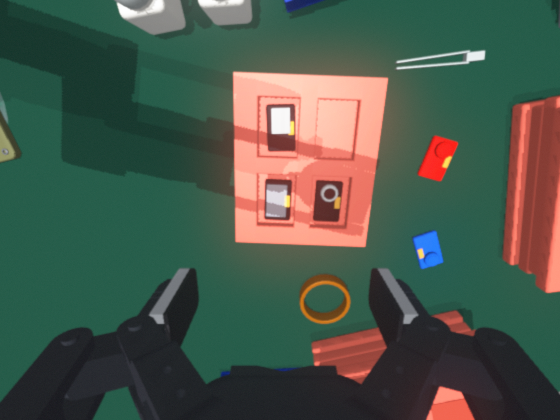

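```bash
python3 - <<'E'
from h import *
import pickle
s=pickle.load(open("s1.pkl","rb"));P=pose("wrist",s)
im=cv2.imread("pics/wrist1.png")
c=im[165:235,300:360];big=cv2.resize(c,None,fx=8,fy=8,interpolation=cv2.INTER_CUBIC)
cv2.imwrite("pics/lens1.png",big)
g=big.astype(int);x0,y0=300,165
tp=lambda p:((np.array(p)+.5)/8-.5+[x0,y0])
black=((g.max(2)<60)).astype(np.uint8)
gray=((g.max(2)-g.min(2)<35)&(g.min(2)>75)).astype(np.uint8)
n,l,st,ce=cv2.connectedComponentsWithStats(gray);i=1+st[1:,4].argmax();print(st[i],tp(ce[i]))
cc=cv2.findContours((l==i).astype(np.uint8),0,2)[0][0];e=cv2.fitEllipse(cc);print("ell",tp(e[0]),np.array(e[1])/8)
L=onz(P,tp(e[0]),.052);print("lens",L)
# module: non-pink, largest blob incl ring
hull=cv2.convexHull(np.vstack([k for k in cv2.findContours(black,0,2)[0] if cv2.contourArea(k)>500]))
r=cv2.minAreaRect(hull);b=cv2.boxPoints(r);w=np.array([onz(P,tp(p),.045) for p in b]);print([tp(p).round(1) for p in b],w.round(4),w.mean(0))
for i in range(4):
    v=w[(i+1)%4]-w[i];print(np.hypot(*v[:2]),np.degrees(np.arctan2(v[1],v[0])))
v=big.copy();cv2.drawContours(v,[b.astype(int)],0,(0,255,0),1);cv2.ellipse(v,e,(255,255,0),1);cv2.imwrite("pics/lens1b.png",v)
E
```

```text
[  160   151   151   149 12268] [328.67529345 192.3246658 ]
ell [328.82467079 192.63165283] [17.79687119 18.89317513]
lens [ 0.56209166 -0.25436083  0.052     ]Traceback (most recent call last):
  File "<stdin>", line 15, in <module>
    return _nx.concatenate(arrs, 0, dtype=dtype, casting=casting)
           ~~~~~~~~~~~~~~~^^^^^^^^^^^^^^^^^^^^^^^^^^^^^^^^^^^^^^^
ValueError: need at least one array to concatenate
```

```bash
cat > mod.py <<'E'
from h import *
def module(im,P,box,zl=.052,zm=.045,thr=100,f=8,out=None,glo=75):
    x0,y0,x1,y1=box
    big=cv2.resize(im[y0:y1,x0:x1],None,fx=f,fy=f,interpolation=cv2.INTER_CUBIC);g=big.astype(int)
    tp=lambda p:((np.array(p)+.5)/f-.5+[x0,y0])
    black=(g[:,:,2]<thr).astype(np.uint8)
    gray=((g.max(2)-g.min(2)<35)&(g.min(2)>glo)).astype(np.uint8)
    n,l,st,ce=cv2.connectedComponentsWithStats(gray);i=1+st[1:,4].argmax()
    cc=max(cv2.findContours((l==i).astype(np.uint8),0,2)[0],key=cv2.contourArea);e=cv2.fitEllipse(cc)
    print("lens",tp(e[0]),np.array(e[1])/f,onz(P,tp(e[0]),zl).round(4))
    n,l2,st,ce=cv2.connectedComponentsWithStats(black);i=1+st[1:,4].argmax()
    hull=cv2.convexHull(max(cv2.findContours((l2==i).astype(np.uint8),0,2)[0],key=cv2.contourArea))
    b=cv2.boxPoints(cv2.minAreaRect(hull));w=np.array([onz(P,tp(p),zm) for p in b]);print(w.round(4),w.mean(0))
    for i in range(4):
        v=w[(i+1)%4]-w[i];print(np.hypot(*v[:2]).round(4),np.degrees(np.arctan2(v[1],v[0])).round(2))
    cv2.drawContours(big,[b.astype(int)],0,(0,255,0),1);cv2.ellipse(big,e,(255,255,0),1)
    if out:cv2.imwrite(out,big)
E
python3 - <<'E'
from mod import *
import pickle
s=pickle.load(open("s1.pkl","rb"))
module(cv2.imread("pics/wrist1.png"),pose("wrist",s),(300,165,360,235),out="pics/lens1b.png")
E
```

```text
lens [328.82467079 192.63165283] [17.79687119 18.89317513] [ 0.5621 -0.2544  0.052 ]
[[ 0.5322 -0.2921  0.045 ]
 [ 0.5493 -0.2334  0.045 ]
 [ 0.5837 -0.2449  0.045 ]
 [ 0.568  -0.3041  0.045 ]] [ 0.55828926 -0.26864671  0.045     ]
0.0611 73.74
0.0362 -18.38
0.0613 -104.77
0.0378 161.46
```

View pics/lens1b.png

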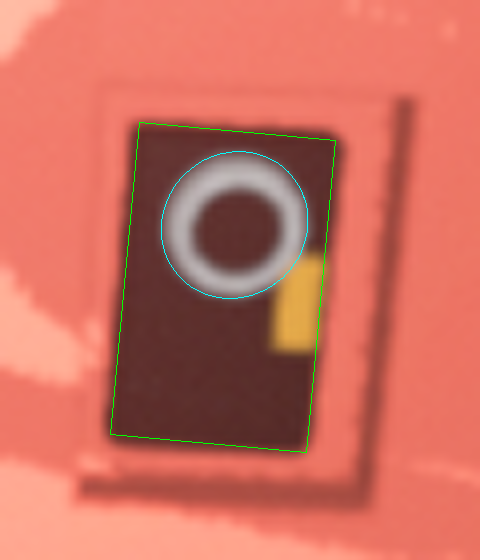

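Call:
{"op": "arm_command", "data": {"deltas": [[0.01,-0.01,-0.025,0,0,0,0.085],[0.01,-0.01,-0.025,0,0,0,0.085],[0.01,-0.01,-0.025,0,0,0,0.085],[0.01,-0.01,-0.025,0,0,0,0.085],[0.01,-0.005,-0.025,0,0,0,0.085],[0,0,0,0,0,0,0.085],[0,0,0,0,0,0,0.085],[0,0,0,0,0,0,0.085]]}}

```text
clock: 2.4
tcp_pos: [0.552, -0.2618, 0.2083]
tcp_rot: [[0.971, -0.241, -0.009], [-0.241, -0.971, 0.001], [-0.009, 0.001, -1.0]]
ft_force: [-0.6, -0.3, -0.0]
gripper_width: 0.0851
```

```bash
python3 - <<'E'
from mod import *
import pickle
s=state();im=read_camera("wrist");s2=state();print(s["clock"],s["tcp_pos"],s2["tcp_pos"])
pickle.dump(s,open("s2.pkl","wb"));cv2.imwrite("pics/wrist2.png",im[:,:,::-1])
P=pose("wrist",s);print(proj(P,[.562,-.2544,.052]))
E
```

```text
2.4 [ 0.55196888 -0.26175916  0.20829685] [ 0.55225374 -0.26184387  0.2088307 ]
[292.64286134 184.12565639]
```

View pics/wrist2.png

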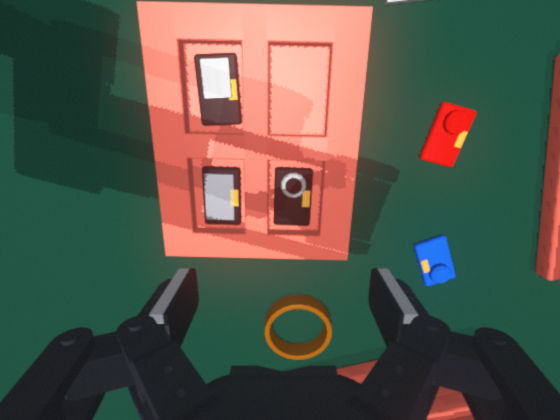

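```bash
python3 - <<'E'
from mod import *
import pickle
s=pickle.load(open("s2.pkl","rb"))
module(cv2.imread("pics/wrist2.png"),pose("wrist",s),(265,158,322,236),out="pics/lens2b.png")
E
```

```text
lens [292.86353302 184.45333099] [25.48309708 25.99097824] [ 0.5621 -0.2548  0.052 ]
[[ 0.5305 -0.2932  0.045 ]
 [ 0.549  -0.2341  0.045 ]
 [ 0.5849 -0.245   0.045 ]
 [ 0.5686 -0.3048  0.045 ]] [ 0.55825325 -0.2692528   0.045     ]
0.0619 72.56
0.0375 -16.93
0.062 -105.22
0.0399 162.97
```

View pics/lens2b.png

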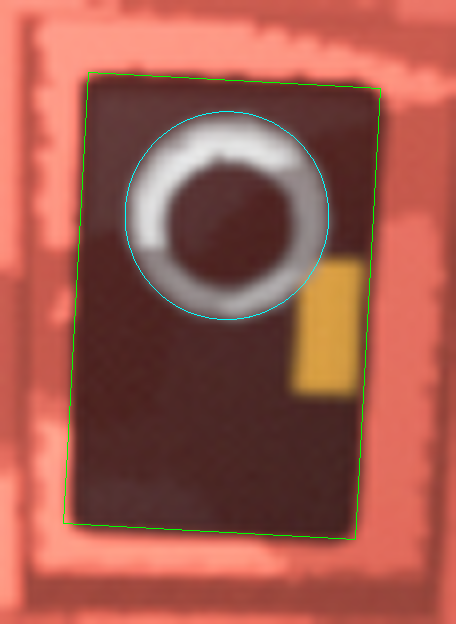

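Call:
{"op": "arm_command", "data": {"deltas": [[0,0.02,0.04,0,0,-1,0.085],[-0.002,0.04,0.04,0,0,-1,0.085],[-0.003,0.043,0.025,0,0,-1,0.085],[-0.003,0.043,0.02,0,0,-1,0.085],[-0.004,0.043,0.005,0,0,-1,0.085],[-0.004,0.043,0,0,0,-1,0.085],[-0.004,0.043,0,0,0,-1,0.085],[-0.004,0.043,0,0,0,-1,0.085],[-0.004,0.043,0,0,0,-1,0.085],[-0.004,0.043,0,0,0,-1,0.085],[-0.004,0.043,0,0,0,-1,0.085],[-0.004,0.043,0,0,0,0,0.085]]}}

```text
clock: 3.65
tcp_pos: [0.5075, 0.2374, 0.3647]
tcp_rot: [[0.898, -0.438, 0.033], [-0.438, -0.899, -0.001], [0.03, -0.013, -0.999]]
ft_force: [0.3, 0.6, 0.7]
gripper_width: 0.0853
```

Call:
{"op": "arm_command", "data": {"deltas": [[0,0,0,0,0,0,0.085],[0,0,0,0,0,0,0.085],[0,0,0,0,0,0,0.085]]}}

```text
clock: 3.95
tcp_pos: [0.5054, 0.2431, 0.369]
tcp_rot: [[0.902, -0.43, 0.039], [-0.43, -0.903, 0.004], [0.033, -0.02, -0.999]]
ft_force: [0.6, 0.6, 0.8]
gripper_width: 0.0848
```

```bash
python3 - <<'E'
from mod import *
import pickle
s=state();im=read_camera("wrist");s2=state();print(s["clock"],s["tcp_pos"],s2["tcp_pos"],s["tcp_rot"].round(3))
pickle.dump(s,open("s3.pkl","wb"));cv2.imwrite("pics/wrist3.png",im[:,:,::-1])
P=pose("wrist",s);print(proj(P,[.513,.2417,.225]))
E
```

```text
3.95 [0.50536077 0.24309642 0.36904637] [0.50548769 0.24268305 0.36917753] [[ 0.902 -0.43   0.039]
 [-0.43  -0.903  0.004]
 [ 0.033 -0.02  -0.999]]
[286.21187761 197.37504042]
```

View pics/wrist3.png

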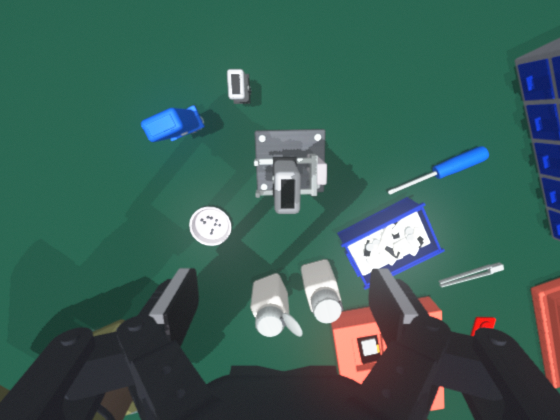

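```bash
python3 - <<'E'
from mod import *
import pickle
s=pickle.load(open("s3.pkl","rb"));P=pose("wrist",s)
im=cv2.imread("pics/wrist3.png");x0,y0,x1,y1=262,148,325,222
big=cv2.resize(im[y0:y1,x0:x1],None,fx=8,fy=8,interpolation=cv2.INTER_CUBIC);cv2.imwrite("pics/mic3.png",big)
E
```

```text
(no output)
```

View pics/mic3.png

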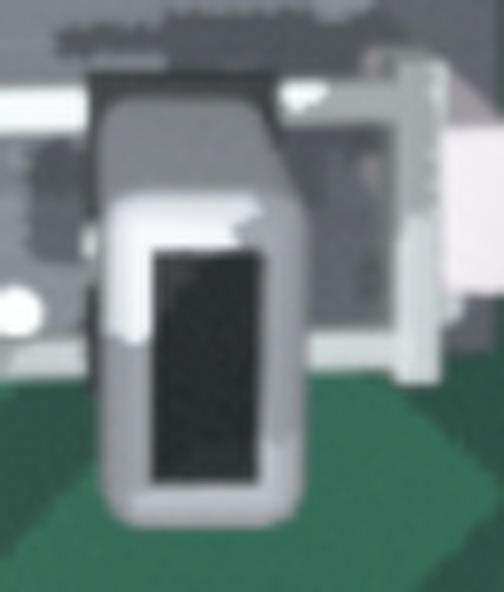

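```bash
python3 - <<'E'
from mod import *
import pickle
s=pickle.load(open("s3.pkl","rb"));P=pose("wrist",s)
for q in([(153,248),(262,248),(258,482),(150,482)],[(106,190),(305,190),(303,527),(102,527)]):
    w=np.array([onz(P,(np.array(p)+.5)/8-.5+[262,148],.225) for p in q]);print(w.round(4),w.mean(0))
    for i in range(4):
        v=w[(i+1)%4]-w[i];print(np.hypot(*v[:2]).round(4),np.degrees(np.arctan2(v[1],v[0])).round(2))
print(np.degrees(np.arctan2(*s["tcp_rot"][[1,0],0])))
E
```

```text
[[0.5163 0.2612 0.225 ]
 [0.5282 0.2554 0.225 ]
 [0.5152 0.2285 0.225 ]
 [0.503  0.2345 0.225 ]] [0.51568884 0.24490876 0.225     ]
0.0133 -25.84
0.0298 -115.78
0.0136 153.97
0.0298 63.68
[[0.5142 0.2701 0.225 ]
 [0.5359 0.2596 0.225 ]
 [0.5179 0.2206 0.225 ]
 [0.495  0.2318 0.225 ]] [0.51575539 0.24553097 0.225     ]
0.0241 -25.79
0.0429 -114.85
0.0254 153.93
0.0428 63.4
-25.489030297071295
```

Call:
{"op": "arm_command", "data": {"deltas": [[0.004,0.001,-0.02,-0.1,1.1,-0.3,0.085],[0.004,0.001,-0.03,-0.1,1.1,-0.3,0.085],[0.002,0,-0.025,0,0,0,0.085],[0,0,0,0,0,0,0.085],[0,0,0,0,0,0,0.085],[0,0,0,0,0,0,0.085]]}}

```text
clock: 4.6
tcp_pos: [0.5177, 0.2375, 0.2893]
tcp_rot: [[0.893, -0.451, -0.003], [-0.451, -0.893, -0.002], [-0.002, 0.003, -1.0]]
ft_force: [-0.3, 0.1, 0.2]
gripper_width: 0.0846
```

```bash
python3 - <<'E'
from mod import *
import pickle
s=state();im=read_camera("wrist");s2=state();print(s["clock"],s["tcp_pos"],s2["tcp_pos"],s["tcp_rot"].round(4))
pickle.dump(s,open("s4.pkl","wb"));cv2.imwrite("pics/wrist4.png",im[:,:,::-1])
P=pose("wrist",s);print(proj(P,[.5157,.2452,.225]))
E
```

```text
4.6 [0.51768424 0.23750161 0.28933068] [0.51796971 0.23766685 0.28979237] [[ 0.8925 -0.451  -0.0031]
 [-0.451  -0.8925 -0.0016]
 [-0.002   0.0029 -1.    ]]
[276.73183954 218.34088517]
```

View pics/wrist4.png

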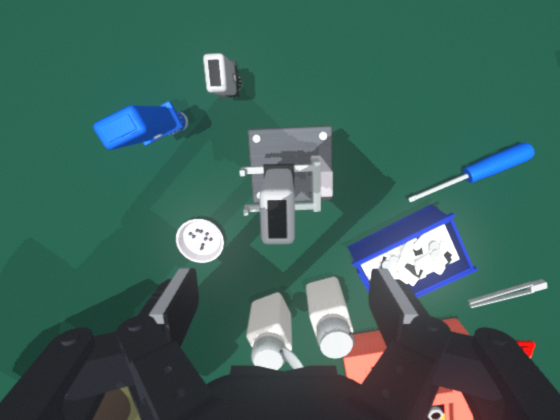

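```bash
python3 - <<'E'
from mod import *
import pickle
s=pickle.load(open("s4.pkl","rb"));P=pose("wrist",s)
im=cv2.imread("pics/wrist4.png");x0,y0,x1,y1=252,190,305,250;f=8
big=cv2.resize(im[y0:y1,x0:x1],None,fx=f,fy=f,interpolation=cv2.INTER_CUBIC);g=big.astype(int)
m=(g.max(2)<62).astype(np.uint8);n,l,st,ce=cv2.connectedComponentsWithStats(m)
c0=l[(np.array([219,278])-[y0,x0])[0]*f,(278-x0)*f];print(st[c0])
cc=cv2.findContours((l==c0).astype(np.uint8),0,2)[0][0]
b=cv2.boxPoints(cv2.minAreaRect(cc))
w=np.array([onz(P,(p+.5)/f-.5+[x0,y0],.225) for p in b]);print(w.round(4),w.mean(0))
for i in range(4):
    v=w[(i+1)%4]-w[i];print(np.hypot(*v[:2]).round(4),np.degrees(np.arctan2(v[1],v[0])).round(2))
cv2.drawContours(big,[b.astype(int)],0,(0,255,0),1);cv2.imwrite("pics/mic4.png",big)
print(np.array(s["tcp_pos"]))
E
```

```text
[  132    85   141   296 35991]
[[0.5163 0.2603 0.225 ]
 [0.5274 0.2549 0.225 ]
 [0.5149 0.229  0.225 ]
 [0.5032 0.2346 0.225 ]] [0.51544882 0.24469623 0.225     ]
0.0124 -25.77
0.0288 -115.77
0.0129 154.29
0.0288 63.18
[0.51768424 0.23750161 0.28933068]
```

View pics/mic4.png

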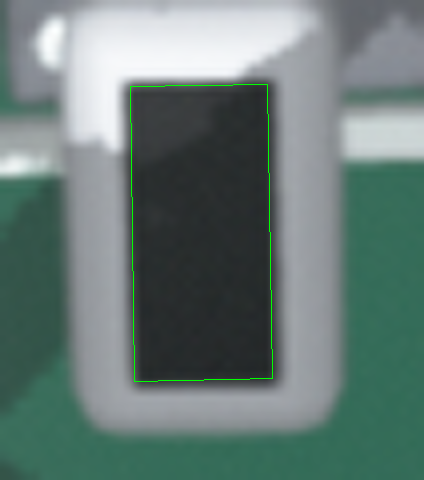

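Call:
{"op": "arm_command", "data": {"deltas": [[-0.002,0.007,-0.01,0,0,0.8,0.085],[0,0,0,0,0,0,0.07],[0,0,0,0,0,0,0.07]]}}

```text
clock: 4.95
tcp_pos: [0.517, 0.2458, 0.2816]
tcp_rot: [[0.899, -0.437, 0.003], [-0.437, -0.899, 0.001], [0.002, -0.002, -1.0]]
ft_force: [-0.2, 0.0, -0.1]
gripper_width: 0.0697
```

Call:
{"op": "arm_command", "data": {"deltas": [[-0.001,-0.001,-0.02,0,0,0,0.07],[0,0,-0.03,0,0,0,0.07],[0,0,-0.03,0,0,0,0.07],[0,0,-0.02,0,0,0,0.07],[0,0,0,0,0,0,0.07],[0,0,0,0,0,0,0.07],[0,0,0,0,0,0,0.07]]}}

```text
clock: 5.65
tcp_pos: [0.5184, 0.2475, 0.1846]
tcp_rot: [[0.901, -0.434, 0.014], [-0.434, -0.901, 0.005], [0.01, -0.011, -1.0]]
ft_force: [-0.9, 0.1, -0.2]
gripper_width: 0.0701
```

Call:
{"op": "arm_command", "data": {"deltas": [[-0.003,-0.003,-0.01,-0.3,0.8,-0.2,0.07],[0,0,0,0,0,0,0.07],[0,0,0,0,0,0,0.07]]}}

```text
clock: 5.95
tcp_pos: [0.5173, 0.2452, 0.1772]
tcp_rot: [[0.899, -0.438, 0.005], [-0.438, -0.899, 0.002], [0.004, -0.004, -1.0]]
ft_force: [-0.3, -0.8, 0.4]
gripper_width: 0.0702
```

Call:
{"op": "arm_command", "data": {"deltas": [[-0.002,-0.001,-0.011,-0.1,0.3,0,0.07],[0,0,0,0,0,0,0.07],[0,0,0,0,0,0,0.07]]}}

```text
clock: 6.25
tcp_pos: [0.5155, 0.2441, 0.1659]
tcp_rot: [[0.899, -0.438, 0.0], [-0.438, -0.899, 0.0], [0.0, -0.0, -1.0]]
ft_force: [-0.2, 0.3, 0.6]
gripper_width: 0.0702
```

```bash
python3 - <<'E'
from h import *
s=state();a=read_camera("wrist");b=read_camera("scene")
print(s["tcp_pos"],s["tcp_rot"].round(4))
c=cv2.resize(b[100:220,290:410],(560,560),interpolation=cv2.INTER_CUBIC)[:420]
o=np.hstack([a,c])[:,:,::-1];cv2.imwrite("pics/g5.png",cv2.resize(o,(800,300)))
E
```

```text
[0.51545908 0.2441333  0.16588048] [[ 8.990e-01 -4.379e-01  3.000e-04]
 [-4.379e-01 -8.990e-01  2.000e-04]
 [ 2.000e-04 -3.000e-04 -1.000e+00]]
```

View pics/g5.png

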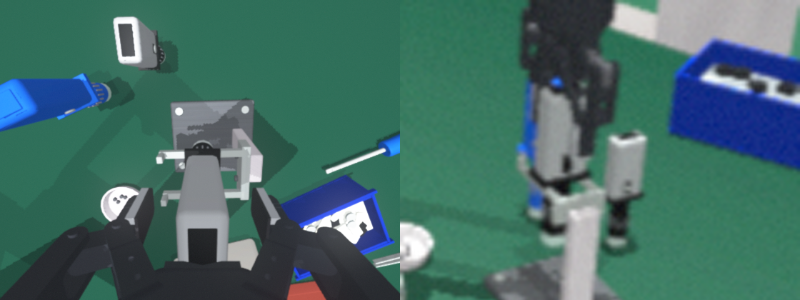

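The handle stands midway between the open pads, which are at wrist (130,220) and (272,220). Closing.

Call:
{"op": "arm_command", "data": {"deltas": [[0,0,0,0,0,0,0.05],[0,0,0,0,0,0,0.03],[0,0,0,0,0,0,0.01],[0,0,0,0,0,0,0.01],[0,0,0,0,0,0,0.01],[0,0,0,0,0,0,0.01],[0,0,0,0,0,0,0.01]]}}

```text
clock: 7.05
tcp_pos: [0.5156, 0.2442, 0.1662]
tcp_rot: [[0.899, -0.438, 0.001], [-0.438, -0.899, 0.0], [0.001, -0.001, -1.0]]
ft_force: [0.4, 0.2, 0.0]
gripper_width: 0.0252
```

Call:
{"op": "arm_command", "data": {"deltas": [[0,0,0.01,0,0,0,0.01],[0,0,0.012,0,0,0,0.01],[0,0,0.012,0,0,0,0.01],[0,0,0.012,0,0,0,0.01]]}}

```text
clock: 7.45
tcp_pos: [0.5138, 0.2436, 0.2136]
tcp_rot: [[0.899, -0.438, -0.004], [-0.438, -0.899, -0.001], [-0.003, 0.003, -1.0]]
ft_force: [-0.1, 0.2, -1.4]
gripper_width: 0.0255
```

Call:
{"op": "arm_command", "data": {"deltas": [[0.002,0.001,0.012,0,-0.2,0,0.01],[0.0005,0,0.012,0,0,0,0.01],[0.0005,0,0.012,0,0,0,0.01],[0.0005,0,0.015,0,0,0,0.01],[0.0005,0,0.02,0,0,0,0.01],[0,0,0.02,0,0,0,0.01],[0,0,0.015,0,0,0,0.01],[0,0,0.01,0,0,0,0.01],[0,0,0,0,0,0,0.01],[0,0,0,0,0,0,0.01],[0,0,0,0,0,0,0.01]]}}

```text
clock: 8.55
tcp_pos: [0.5192, 0.2453, 0.3446]
tcp_rot: [[0.899, -0.438, 0.01], [-0.438, -0.899, 0.002], [0.008, -0.006, -1.0]]
ft_force: [0.2, 0.2, -0.9]
gripper_width: 0.0254
```

```bash
python3 - <<'E'
from h import *
s=state();a=read_camera("top");b=read_camera("scene")
print(s["tcp_pos"],s["tcp_rot"].round(4),s["ft_force"])
c=cv2.resize(b[50:200,270:420],(560,560),interpolation=cv2.INTER_CUBIC)[:420]
o=np.hstack([a,c])[:,:,::-1];cv2.imwrite("pics/g6.png",cv2.resize(o,(800,300)))
E
```

```text
[0.51923593 0.24527193 0.34457432] [[ 0.899  -0.4378  0.0097]
 [-0.4378 -0.8991  0.0022]
 [ 0.0077 -0.0062 -1.    ]] [ 0.22062079  0.23825508 -0.94917965]
```

View pics/g6.png

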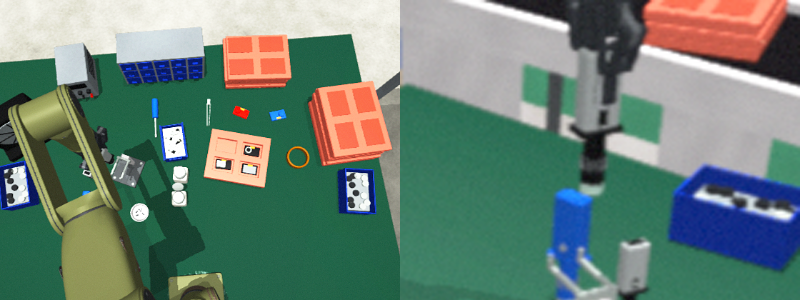

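Call:
{"op": "arm_command", "data": {"deltas": [[0.001,-0.015,0,0,0.3,0.5,0.01],[0.002,-0.025,0,0,0.2,0.5,0.01],[0.002,-0.03,0,0,0,0.5,0.01],[0.002,-0.03,0,0,0,0.5,0.01],[0.002,-0.03,0,0,0,0.5,0.01],[0.002,-0.03,0,0,0,0.5,0.01],[0.002,-0.03,0,0,0,0.5,0.01],[0.002,-0.03,0,0,0,0.5,0.01],[0.002,-0.03,0,0,0,0.5,0.01],[0.002,-0.03,0,0,0,0.5,0.01]]}}

```text
clock: 9.65
tcp_pos: [0.5338, -0.0408, 0.3347]
tcp_rot: [[0.938, -0.347, -0.017], [-0.347, -0.938, 0.002], [-0.017, 0.004, -1.0]]
ft_force: [1.1, -0.1, -1.7]
gripper_width: 0.0255
```

Call:
{"op": "arm_command", "data": {"deltas": [[0.003,-0.03,0,0,-0.3,0.5,0.01],[0.004,-0.03,0,0,-0.2,0.5,0.01],[0.004,-0.03,0,0,-0.1,0.5,0.01],[0.004,-0.03,0,0,0,0.5,0.01],[0.004,-0.03,0,0,0,0.4,0.01],[0.004,-0.025,0,0,0,0.4,0.01],[0.003,-0.015,0,0,0,0.4,0.01],[0.002,-0.01,0,0,0,0.3,0.01],[0,0,0,0,0,0,0.01],[0,0,0,0,0,0,0.01],[0,0,0,0,0,0,0.01]]}}

```text
clock: 10.75
tcp_pos: [0.559, -0.2503, 0.326]
tcp_rot: [[0.957, -0.29, -0.021], [-0.29, -0.957, 0.008], [-0.022, -0.002, -1.0]]
ft_force: [-0.1, 0.8, -1.5]
gripper_width: 0.0253
```

```bash
python3 - <<'E'
from h import *
s=state();a=read_camera("wrist");b=read_camera("scene")
print(s["tcp_pos"],s["tcp_rot"].round(4),s["ft_force"])
c=cv2.resize(b[100:300,160:360],(560,560),interpolation=cv2.INTER_CUBIC)[:420]
o=np.hstack([a,c])[:,:,::-1];cv2.imwrite("pics/g7.png",cv2.resize(o,(800,300)))
E
```

```text
[ 0.55898948 -0.25026799  0.32596794] [[ 0.9569 -0.2896 -0.0206]
 [-0.2895 -0.9571  0.0078]
 [-0.0219 -0.0015 -0.9998]] [-0.09449383  0.80207979 -1.49727603]
```

View pics/g7.png

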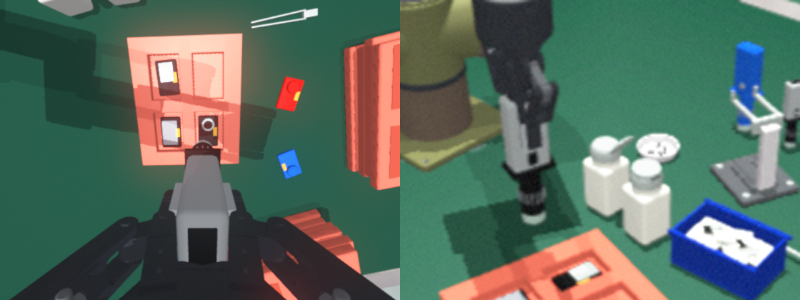

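Call:
{"op": "arm_command", "data": {"deltas": [[0.002,-0.003,-0.015,-0.4,-1.2,0.2,0.01],[0.001,-0.001,-0.02,0,0,0,0.01],[0,0,-0.02,0,0,0,0.01],[0,0,-0.02,0,0,0,0.01],[0,0,-0.015,0,0,0,0.01],[0,0,-0.01,0,0,0,0.01],[0,0,0,0,0,0,0.01],[0,0,0,0,0,0,0.01],[0,0,0,0,0,0,0.01],[0,0,0,0,0,0,0.01]]}}

```text
clock: 11.85
tcp_pos: [0.5643, -0.2484, 0.2293]
tcp_rot: [[0.961, -0.278, 0.011], [-0.278, -0.961, -0.003], [0.012, 0.0, -1.0]]
ft_force: [0.8, 0.1, -1.7]
gripper_width: 0.0256
```

Call:
{"op": "arm_command", "data": {"deltas": [[-0.001,-0.004,-0.01,0.2,0.6,-0.3,0.01],[-0.001,-0.002,-0.01,0,0,0,0.01],[0,0,-0.008,0,0,0,0.01],[0,0,0,0,0,0,0.01],[0,0,0,0,0,0,0.01],[0,0,0,0,0,0,0.01]]}}

```text
clock: 12.45
tcp_pos: [0.5624, -0.2556, 0.1994]
tcp_rot: [[0.959, -0.284, 0.001], [-0.284, -0.959, -0.0], [0.001, 0.0, -1.0]]
ft_force: [0.3, -0.2, -2.1]
gripper_width: 0.0254
```

```bash
python3 - <<'E'
from h import *
s=state();a=read_camera("wrist");b=read_camera("scene");t=read_camera("top")
print(s["tcp_pos"],s["tcp_rot"].round(4),s["ft_force"])
for n,i in(("w8",a),("sc8",b),("t8",t)):cv2.imwrite(f"pics/{n}.png",i[:,:,::-1])
f=lambda i,x,y,w:cv2.resize(i[y:y+w,x:x+w],(400,400),interpolation=cv2.INTER_CUBIC)
o=np.hstack([f(a,210,120,150),f(b,185,180,110)])[:,:,::-1];cv2.imwrite("pics/g8.png",o)
E
```

```text
[ 0.56236392 -0.25558713  0.19940294] [[ 9.588e-01 -2.841e-01  8.000e-04]
 [-2.841e-01 -9.588e-01 -2.000e-04]
 [ 8.000e-04  0.000e+00 -1.000e+00]] [ 0.25287346 -0.19374025 -2.12205519]
```

View pics/g8.png

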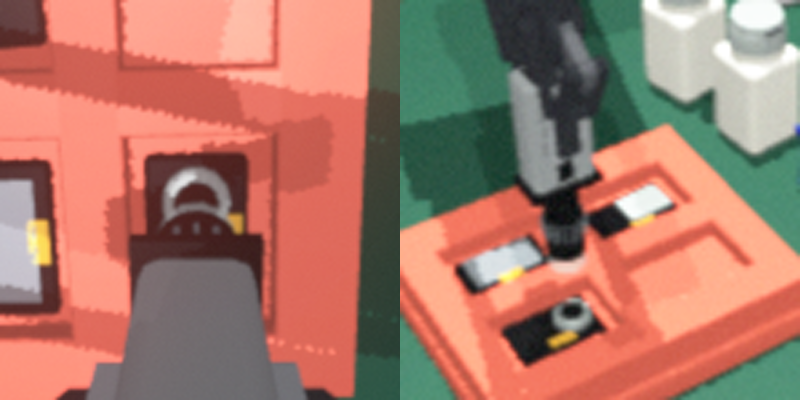

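```bash
python3 - <<'E'
from h import *
Q=pose("scene");s=state();t=s["tcp_pos"]
for z in(.0944,.0984):print("rim",z,proj(Q,[t[0],t[1],z]))
print("lens",proj(Q,[.5621,-.2548,.052]))
b=cv2.imread("pics/sc8.png");c=cv2.imread("pics/scene0.png")
f=lambda i:cv2.resize(i[235:285,207:257],(400,400),interpolation=cv2.INTER_CUBIC)
o=np.hstack([f(b),f(c)]);cv2.imwrite("pics/g8b.png",o)
E
```

```text
rim 0.0944 [231.4299158  252.57302601]
rim 0.0984 [231.29827321 251.37669646]
lens [232.88705539 264.6106655 ]
```

View pics/g8b.png

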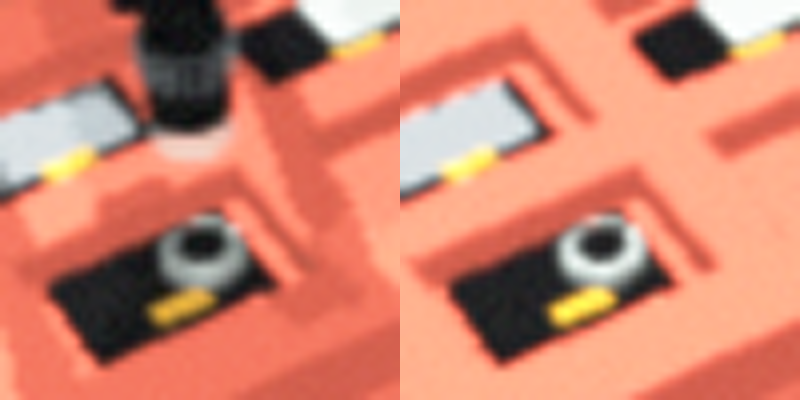

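Call:
{"op": "arm_command", "data": {"deltas": [[0,0,-0.008,0,0,0,0.01],[0,0,-0.008,0,0,0,0.01],[0,0,-0.006,0,0,0,0.01],[0,0,0,0,0,0,0.01],[0,0,0,0,0,0,0.01],[0,0,0,0,0,0,0.01]]}}

```text
clock: 13.2
tcp_pos: [0.5627, -0.2554, 0.176]
tcp_rot: [[0.959, -0.284, 0.002], [-0.284, -0.959, -0.001], [0.002, 0.0, -1.0]]
ft_force: [0.1, 0.5, -1.5]
gripper_width: 0.0254
```

Call:
{"op": "arm_command", "data": {"deltas": [[-0.0005,0,-0.008,0,0.1,-0.1,0.01],[0,0,0,0,0,0,0.01],[0,0,0,0,0,0,0.01],[0,0,0,0,0,0,0.01],[0,0,0,0,0,0,0.01]]}}

```text
clock: 13.7
tcp_pos: [0.5625, -0.2557, 0.1678]
tcp_rot: [[0.958, -0.286, 0.001], [-0.286, -0.958, -0.001], [0.001, 0.001, -1.0]]
ft_force: [-0.1, -0.7, -1.1]
gripper_width: 0.0254
```

```bash
python3 - <<'E'
from h import *
s=state();a=read_camera("wrist");b=read_camera("scene");t=read_camera("top")
print(s["clock"],s["tcp_pos"],s["tcp_rot"].round(4),s["ft_force"],s["qd"].round(4))
for n,i in(("w9",a),("sc9",b),("t9",t)):cv2.imwrite(f"pics/{n}.png",i[:,:,::-1])
f=lambda i,x,y,w:cv2.resize(i[y:y+w,x:x+w],(400,400),interpolation=cv2.INTER_CUBIC)
o=np.hstack([f(a,210,120,150),f(b,202,225,60)])[:,:,::-1];cv2.imwrite("pics/g9.png",o)
Q=pose("scene");p=s["tcp_pos"];print("rim",proj(Q,[p[0],p[1],p[2]-.101]))
E
```

```text
13.7 [ 0.56254083 -0.25566971  0.16781654] [[ 0.9584 -0.2856  0.001 ]
 [-0.2856 -0.9584 -0.0013]
 [ 0.0013  0.001  -1.    ]] [-0.14674138 -0.72175024 -1.05811726] [-0.0014 -0.0006  0.0013 -0.0003  0.0018 -0.0006]
rim [232.28586127 260.63443418]
```

View pics/g9.png

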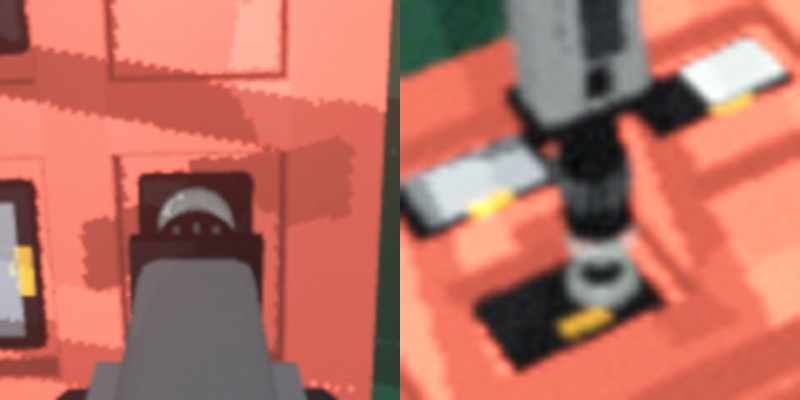

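View pics/t9.png

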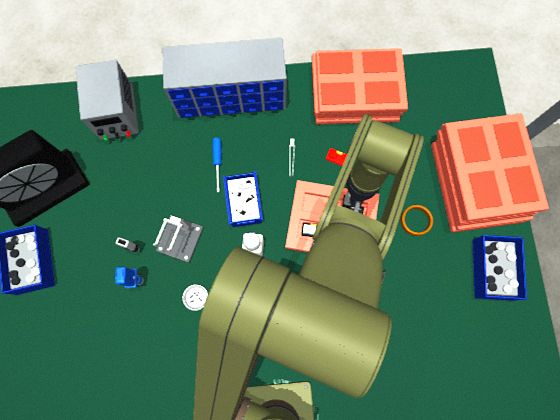

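```bash
python3 - <<'E'
from h import *
b=cv2.imread("pics/sc9.png")
o=cv2.resize(b[245:281,212:254],None,fx=16,fy=16,interpolation=cv2.INTER_CUBIC)
Q=pose("scene")
for z,c in((.067,(0,255,0)),(.070,(255,0,0))):
    pts=np.array([proj(Q,[.5625-.001*.0+.014*np.cos(a),-.2557+.014*np.sin(a),z]) for a in np.linspace(0,6.28,40)])+[-.8,0]
    cv2.polylines(o,[((pts-[212,245]+.5)*16).astype(int)],True,c,1)
pts=np.array([proj(Q,[.5621+.013*np.cos(a),-.2548+.013*np.sin(a),.052]) for a in np.linspace(0,6.28,40)])+[-.8,0]
cv2.polylines(o,[((pts-[212,245]+.5)*16).astype(int)],True,(255,255,0),1)
cv2.imwrite("pics/g9c.png",o)
E
```

```text
(no output)
```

View pics/g9c.png

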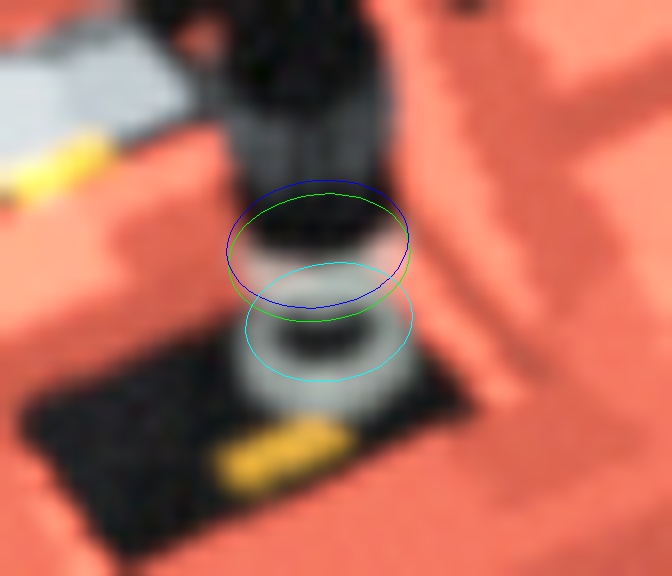

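The microscope is centred to within about 1–2 mm in two independent views, upright and settled. Handing in.

```bash
python3 - <<'E'
from workcell import *
s=state();print(s["clock"],s["tcp_pos"],abs(s["qd"]).max(),s["gripper_width"]);print(job_done())
E
```

```text
13.85 [ 0.56252884 -0.25568171  0.16789763] 0.0020148844171116154 0.025121060278897076
the job is handed in; nothing more can be done
None
```

I lifted the large grey microscope off its hook, carried it over the bottles and bin with its rim at least 0.22 m up, and lowered it over the round-lens module. I handed the job in at 13.85 s with the microscope still gripped, but no verdict is reported.

- **Position:** The tool stood at (0.5625, -0.2557), and the wrist camera put the lens at (0.5621, -0.2548), about 1 mm away. The scene view agreed sideways to within about 1 mm.
- **Turn and tilt:** The tool yaw was -16.6°, against about -16.6° (±1°) measured for the module. Tilt was about 0.1°, and the arm was still.
- **Height:** From the arm's position and the hook height, the rim is about 15 mm above the lens. The scene picture, which was blurred there, suggested it could be 1–3 mm higher. I trusted the arm's figure and did not correct for this.
- **Contact:** The forces I read stayed near 2 N or below, and I saw nothing else moved in the last pictures.
- **Disagreement:** My rough readings from the top camera differed from the wrist camera by 3–5 mm, for both the microscope and the lens. I used the wrist values for both.

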